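Draw the green enclosure's door tight with its T-handle latch

ROBOT

A 7-joint arm with a two-finger parallel gripper is mounted at the origin on the work surface. World frame = base frame: x ahead of the robot, y to its left, z up, the work surface at z = 0. Lengths are in m, angles in rad, forces in N, time in s.
With the tool pointing down it reaches from about 0.4 to 0.85 m from the base axis. Payload 10.4 kg.
Tool frame: the origin (TCP) lies on the centre line of the jaws, within the pads' length; the fingertips stand 17 mm ahead of it and the grasp point (between the pads) lies 2 mm behind it; z points along the fingers, y is the direction in which the jaws open and shut (so a half turn about z gives the same grasp; the last joint's range is limited). The gripper opens to 87 mm and grips with 3 to 60 N. Pads are 19 mm wide; open, the fingers measure 117 mm over their backs; the gripper's body (75 mm by 190 mm) begins 51 mm behind the grasp point.
Start: joints at [1.238, 0.332, -0.065, 1.46, 0.022, 1.35, -0.088], TCP at [0.191, -0.595, 0.24] pointing down, gripper open.
Joint ranges: [-2.6, 2.6], [-0.5, 2.12], [-1.47, 1.34], [0.16, 2.42], [-1.27, 4.41], [0.06, 2.06], [-2.6, 2.6]. Speed limits (rad/s): [2.22, 2.22, 2.79, 2.79, 3.14, 3.14, 3.14].

INTERFACE

Orientations are given as [roll, pitch, yaw] about the fixed x, y, z axes, in that order (R = Rz(yaw) Ry(pitch) Rx(roll)).
In Python, from cell import ctrl, hand, eyes, finish_job, models, sensors gives the robot as it stands. Calls block until the motion is done:
- ctrl.reach(position, orientation): joint-space move of the TCP to a pose.
- ctrl.move_straight(position, v=0.15, attitude=None, stop_force=None): straight line of the TCP; attitude=None keeps the orientation; v is the mean speed in m/s. With stop_force (N) it stops when the force on the tool has changed by that much, and returns True; else False.
- ctrl.movej(angles): joint-space move.
- hand.open_jaws() and hand.clamp(force=None): open the fingers fully, or close them until they stop; force is the grip in N (None keeps the last).
- ctrl.sleep(seconds).
- ctrl.ik(position, orientation): joint angles nearest the present ones, or None.
- eyes.capture(name): name is "side" or "top" or "wrist"; returns the picture (480x640x3 uint8, red, green, blue); there is no depth.
- eyes.camera_info(name): a dict with "K" (3x3 intrinsics, pixels), "k1" (the pictures are not rectified: a ray, as slopes to the right and down, at radius r is drawn at 1 + k1 r^2 times it, then the intrinsics apply), "R" (3x3) and "t" (3): a world point X has camera coordinates R X + t; the wrist camera has in their place "tool_from_camera" (4x4, takes a point from camera to tool coordinates, whose origin is the TCP and whose axes are the flange's). Camera axes: x right, y down, z forward; pixel columns grow to the right and rows downward; lengths in m; the calibration is good to about 2 mm. A picture is of the moment at which its call begins: read the wrist's pose just before it. camera_info takes no time and is no camera call.
A pose or a line that the arm cannot do raises ctrl.IKError and nothing moves.
- finish_job(): hands the job in, once; it reports no verdict.
Trained networks look in the newest picture that a camera, given by its name, has taken for a name from the list of things; names that differ only in an ending like _2 or _b are one class to them, and where a whole thing is asked for, a point or a joint stands for the part that bears it (a point fixed in the world has none). Each returns a list of dicts, best first, with "confidence" (0 to 1); they miss things now and then, are a little off and sometimes report something else, mostly with a low value. They report only what shows in the picture. A call takes as long as a camera call.
- models.recognise(camera, thing): "xy" ([column, row] in pixels, amid what is visible of it).
- models.trace(camera, thing): "mask" (480x640 bool, what is visible of it) and "xy" ([column, row] in pixels, amid what is visible of it).
- models.pinpoint(camera, thing): "xy" ([column, row] in pixels: a listed point, or the origin of a listed thing).
Readings, each from a call of its own:
- sensors.get_clock(): time.
- sensors.get_joint_pos(): joint angles.
- sensors.get_joint_velocities(): joint speeds.
- sensors.get_joint_efforts(): joint torques, N m.
- sensors.get_tcp_pos(): TCP position.
- sensors.get_orientation(): TCP orientation.
- sensors.get_contact_force(): force on the tool from outside, world axes, zero at the start.
- sensors.get_ft_torque(): the same for the moment, N m.
- sensors.get_finger_gap(): opening from 0.0 (shut) to 1.0 (fully open).
Only numpy, scipy, OpenCV 4.12 (cv2) and the standard library are available. Lean on these libraries where they do the work, as an engineer would, in place of code of your own. Each camera call takes 0.05 s, during which the arm holds its last target.

TASK

Two small gasketed enclosures lie on the latch fixture's cork shelf with their doors facing up, both standing slightly proud. Turn the black T-handle of the green enclosure clockwise (seen from above) about a quarter turn, until it lines up with the yellow marks and the green door is drawn down tight on its gasket, then let go. Leave the grey enclosure's T-handle as it is: its door stays slack.

Things in the scene. Friction and masses are not known exactly. Their poses are not given: they have to be found in the camera images.
- green_grip (a point): Centre of the black T-handle's bar on the green enclosure, on its upright turning axis: grip here. Bar 96 mm long (this point's x axis), 18 wide (y), 20 tall (z up), free beneath but for a 16 mm stem at its centre and a 54 mm flange, 4 mm high, on the door; door panel 40 mm below this point. The bar turns about this point, which sinks 6 mm as the door closes. Nothing else stands higher than the bars.
- green_latch (a joint): Turn of that T-handle, rad, growing clockwise seen from above. 0: bar points at the door's hinge, slack (starts at 0.1 to 0.35). 1.57: hard stop, bar parallel to the hinge, in line with two yellow marks, door tight. Takes about 0.2 N m; stays where it is left.
- green_door (a joint): Green door (204 x 188 x 8 mm) on top of the fixed green box (200 x 180 x 100 mm), hinged at the edge far from the handle, 145 mm from its axis. Value: how far it is drawn down, rad: 0 = slack, free edge 9 mm up; 0.045 = tight on the black gasket. The T-handle moves it in proportion through its cam.
- grey_latch (a joint): Turn of the T-handle on the otherwise identical grey enclosure (grey box and door, black bar), rad, same sense; it starts at 0.1 to 0.35 and is to be left slack.

How it is judged:
By the outcome, as a careful person would: the job done as asked, in the order asked, and still so for the second after the job is handed in, with the robot touching nothing.
It also fails if it takes over 38 s, if anything falls off the work surface, if the arm or the gripper's body presses on something with over 40 N, if the wrist force passes 120 N, or if a joint passes its speed limit or range.

## Working session

There is one attempt and no reset: what is moved stays moved. The work goes in short steps, each a Python script; the robot and the scene stay as the last script left them, time stands still between calls to the robot, and variables do not carry over. Pictures are saved under pics/ and viewed, and the job is handed in when it is done.

```bash
mkdir -p pics; ls
python3 - <<'E'
from cell import ctrl, hand, eyes, models, sensors
import cv2, numpy as np
np.set_printoptions(precision=4,suppress=True)
for n in ["side","top","wrist"]:
    im=eyes.capture(n); cv2.imwrite(f"pics/{n}0.png",im[:,:,::-1]); print(n,eyes.camera_info(n))
    for th in ["green_grip","grey_latch"]:
        print(th,models.pinpoint(n,th) if th=="green_grip" else models.recognise(n,th))
print(sensors.get_clock(),sensors.get_tcp_pos(),sensors.get_orientation(),sensors.get_joint_pos())
E
```

```text
pics
side {'K': array([[451.3675,   0.    , 320.0766],
       [  0.    , 451.3675, 241.9099],
       [  0.    ,   0.    ,   1.    ]]), 'k1': -0.03109469616824261, 'R': array([[ 0.8867, -0.4622, -0.0143],
       [-0.3641, -0.6789, -0.6376],
       [ 0.285 ,  0.5705, -0.7702]]), 't': array([-0.5639,  0.3343,  0.6138])}
green_grip [{'xy': [216.8, 178.4], 'confidence': 0.76}]
grey_latch [{'xy': [361.2, 353.7], 'confidence': 0.89}]
top {'K': array([[455.1534,   0.    , 321.6273],
       [  0.    , 455.1534, 239.9305],
       [  0.    ,   0.    ,   1.    ]]), 'k1': -0.07658940777577936, 'R': array([[-0.0012, -0.9994,  0.0352],
       [-0.9972, -0.0014, -0.0744],
       [ 0.0744, -0.0352, -0.9966]]), 't': array([-0.0259,  0.6395,  0.8679])}
green_grip [{'xy': [196.7, 291.7], 'confidence': 0.91}]
grey_latch [{'xy': [428.9, 264.0], 'confidence': 0.96}]
wrist {'K': array([[354.489 ,   0.    , 320.7251],
       [  0.    , 354.489 , 234.5045],
       [  0.    ,   0.    ,   1.    ]]), 'k1': -0.022764211045467667, 'tool_from_camera': array([[ 0.0002, -0.9651, -0.2618,  0.071 ],
       [ 1.    ,  0.0005, -0.0009,  0.0003],
       [ 0.001 , -0.2618,  0.9651, -0.1453],
       [ 0.    ,  0.    ,  0.    ,  1.    ]])}
green_grip []
grey_latch []
0.45 [ 0.1906 -0.5952  0.2395] [-3.1416  0.      0.3098] [ 1.2384  0.3323 -0.0647  1.4602  0.0216  1.3499 -0.0885]
```

View pics/top0.png

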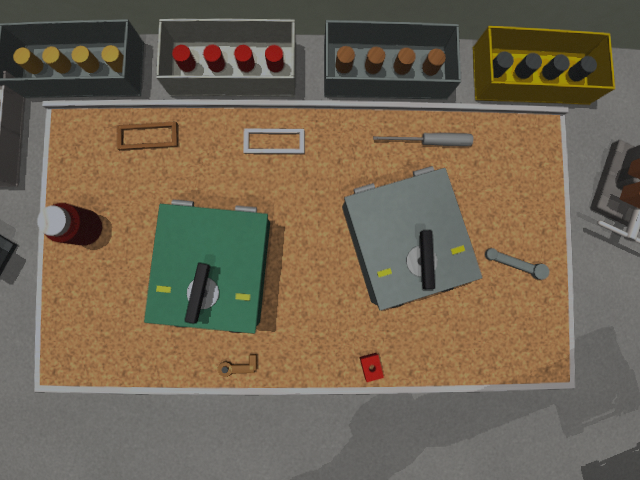

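View pics/side0.png

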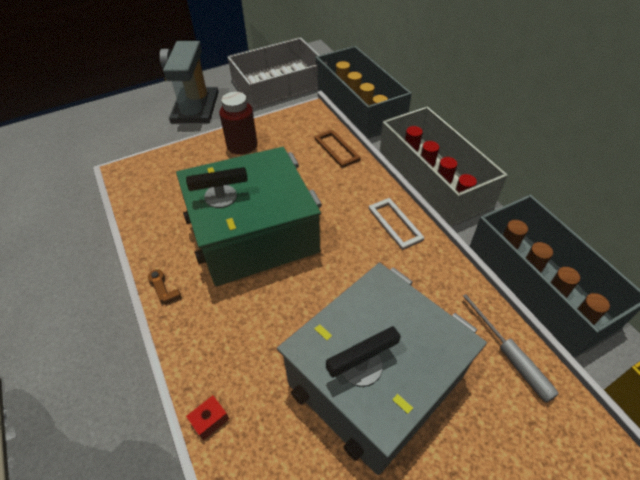

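```bash
cat > h.py <<'E'
from cell import ctrl, hand, eyes, models, sensors
import cv2, numpy as np
from scipy.optimize import least_squares
np.set_printoptions(precision=4,suppress=True)
def ray(n,uv,pose=None):
    c=eyes.camera_info(n);K=c["K"];k=c["k1"]
    d=np.array([(uv[0]-K[0,2])/K[0,0],(uv[1]-K[1,2])/K[1,1]]);s=d.copy()
    for _ in range(20): s=d/(1+k*(s@s))
    r=np.array([*s,1.])
    if n=="wrist":
        T=c["tool_from_camera"]; p,R=pose
        return p+R@T[:3,3], R@T[:3,:3]@r
    return -c["R"].T@c["t"], c["R"].T@r
def tri(rays):
    A=np.zeros((3,3));b=np.zeros(3)
    for o,d in rays:
        d=d/np.linalg.norm(d);P=np.eye(3)-np.outer(d,d);A+=P;b+=P@o
    X=np.linalg.solve(A,b)
    return X,[np.linalg.norm((np.eye(3)-np.outer(d,d)/(d@d))@(X-o)) for o,d in rays]
def atz(r,z): o,d=r; return o+d*(z-o[2])/d[2]
def bar(n,z,pose=None,thing="green_latch"):
    m=models.trace(n,thing)
    if not m: return None
    ys,xs=np.nonzero(m[0]["mask"]); print(n,m[0]["confidence"],m[0]["xy"],len(xs))
    P=np.array([atz(ray(n,(x,y),pose),z)[:2] for x,y in zip(xs,ys)])
    (c,s,a)=cv2.minAreaRect(P.astype(np.float32)*1000)
    w,v=np.linalg.eigh(np.cov(P.T)); d=v[:,1]; d=d*np.sign(d[0])
    pr=(P-P.mean(0))@v
    return P.mean(0),np.array(c)/1000,np.array(s),np.arctan2(d[1],d[0]),np.ptp(pr,axis=0),m[0]["mask"]
E
python3 - <<'E'
from h import *
eyes.capture("top");eyes.capture("side")
for th,a,b in [("green_grip",(196.7,291.7),(216.8,178.4))]:
    X,e=tri([ray("top",a),ray("side",b)]);print(X,e)
for n in ["top","side"]:
  for th in ["green_latch","grey_latch"]:
    r=bar(n,X[2]+(.01 if n=="top" else 0),None,th); print(th,r and r[:5])
# marks on door: z-0.04
for uv in [(163,289),(243,297)]: print(atz(ray("top",uv),X[2]-.04))
from scipy.spatial.transform import Rotation as Ro
for y in np.arange(-3.14,3.14,.3925):
    q=ctrl.ik([X[0],X[1],X[2]+.1],[np.pi,0,y]); q2=ctrl.ik([X[0],X[1],X[2]-.002],[np.pi,0,y]);print(round(y,2),q,q2)
E
```

```text
[0.5442 0.1787 0.1846] [np.float64(0.0005854063559434924), np.float64(0.0005854063559437357)]
top 0.85 [198.2, 294.6] 907
green_latch (array([0.5426, 0.1756]), array([0.5429, 0.1743]), array([25.3707, 98.9928]), np.float64(-0.22897090963470781), array([0.0258, 0.099 ]))
top 0.75 [428.2, 262.9] 806
grey_latch (array([ 0.5967, -0.1888]), array([ 0.5972, -0.187 ]), array([95.0153, 27.1558]), np.float64(0.038242533537812644), array([0.0274, 0.0948]))
side 0.55 [216.8, 181.1] 1112
green_latch (array([0.5413, 0.1742]), array([0.539 , 0.1654]), array([ 65.4808, 100.3731]), np.float64(-0.2942543996799966), array([0.0658, 0.1004]))
side 0.63 [360.9, 350.5] 1519
grey_latch (array([ 0.5955, -0.1915]), array([ 0.5979, -0.1947]), array([98.0053, 31.732 ]), np.float64(0.049994846378266525), array([0.0319, 0.0982]))
[0.5476 0.2449 0.1446]
[0.5345 0.1103 0.1446]
-3.14 [ 0.5656  0.4856 -1.3011  1.4881  0.4673  1.5199  0.8444] [ 0.5048  0.5146 -1.172   1.6345  0.487   1.3221  0.8276]
-2.75 [ 0.5377  0.4498 -1.2393  1.4891  0.4247  1.5032  1.2664] [ 0.5397  0.5565 -1.2396  1.6332  0.5382  1.3445  1.185
[... 895 characters left out ...]
2654  1.4886  0.4422  1.5099 -1.4965] [ 0.4544  0.4681 -1.0848  1.6364  0.427   1.2986 -1.4895]
1.18 [ 0.5582  0.4752 -1.2839  1.4883  0.455   1.515  -1.1128] [ 0.4964  0.5059 -1.1568  1.6348  0.476   1.3176 -1.1306]
1.57 [ 0.5575  0.4743 -1.2823  1.4884  0.4539  1.5145 -0.7195] [ 0.5023  0.512  -1.1675  1.6345  0.4837  1.3208 -0.7434]
1.96 [ 0.5578  0.4746 -1.2828  1.4884  0.4543  1.5147 -0.3273] [ 0.5004  0.51   -1.1641  1.6346  0.4812  1.3198 -0.3492]
2.36 [ 0.5595  0.4769 -1.2868  1.4883  0.4571  1.5158  0.0633] [ 0.5001  0.5096 -1.1634  1.6346  0.4808  1.3196  0.0437]
2.75 [ 0.5632  0.4822 -1.2955  1.4882  0.4632  1.5183  0.4516] [ 0.5015  0.5111 -1.1659  1.6346  0.4826  1.3203  0.4349]
```

Run:
```python
from h import *
from scipy.spatial.transform import Rotation as Ro
print(sensors.get_clock())
ctrl.move_straight([0.1906,-0.5952,0.34],v=0.25)
q=np.array(sensors.get_joint_pos()); 
q[0]=-0.3;q[2]=-0.03
print(sensors.get_clock());ctrl.movej(q);print(sensors.get_clock(),sensors.get_tcp_pos())
ctrl.reach([.544,.1785,.31],[np.pi,0,2.9])
print(sensors.get_clock(),sensors.get_tcp_pos(),sensors.get_orientation(),sensors.get_joint_pos())
p=np.array(sensors.get_tcp_pos());R=Ro.from_euler("xyz",sensors.get_orientation()).as_matrix()
im=eyes.capture("wrist");cv2.imwrite("pics/w1.png",im[:,:,::-1])
g=models.pinpoint("wrist","green_grip");print(g)
if g: print(atz(ray("wrist",g[0]["xy"],(p,R)),.1846), tri([ray("top",(196.7,291.7)),ray("side",(216.8,178.4)),ray("wrist",g[0]["xy"],(p,R))]))
r=bar("wrist",.1946,(p,R))
if r:
    print(r[:5]); 
for y in [2.9,2.2,1.47]: print(ctrl.ik([.544,.1785,.18],[np.pi,0,y]))
print(sensors.get_clock())
```

```text
0.75
1.3
4.3 [0.6073 0.1507 0.3405]
5.2417 [0.5444 0.178  0.3102] [3.1415 0.0004 2.8971] [-0.2381  0.1968 -0.1851  1.4841  0.0364  1.4637  0.9027]
[{'xy': [320.4, 231.9], 'confidence': 0.57}]
[0.5438 0.1776 0.1846] (array([0.544 , 0.1781, 0.1852]), [np.float64(0.0008736654211043774), np.float64(0.0004807692810304166), np.float64(0.0005422372260641062)])
wrist 0.57 [320.2, 228.3] 2861
(array([0.5388, 0.1787]), array([0.5409, 0.1782]), array([18.7903, 95.4469]), np.float64(-0.20434027934807336), array([0.0189, 0.0954]))
[-0.2366  0.2659 -0.1883  1.6751  0.0527  1.2056  0.8919]
[-0.2863  0.2622 -0.1298  1.6779  0.0359  1.2038  0.2046]
[-0.3429  0.2589 -0.0633  1.6811  0.0174  1.2021 -0.5111]
5.3917
```

View pics/w1.png

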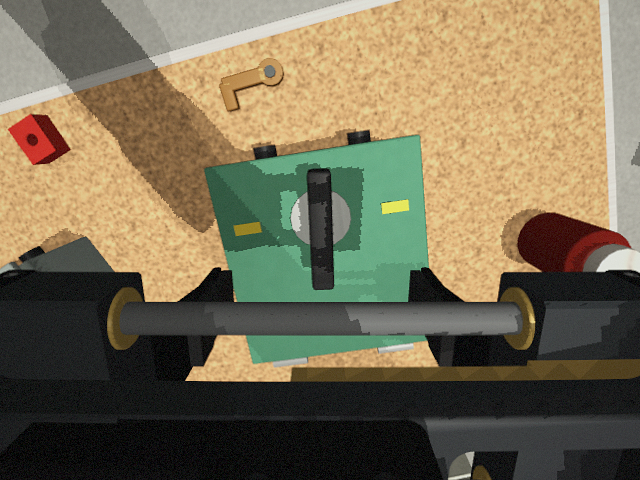

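Run:
```python
from h import *
from scipy.spatial.transform import Rotation as Ro
p=np.array(sensors.get_tcp_pos());R=Ro.from_euler("xyz",sensors.get_orientation()).as_matrix()
a,b=[atz(ray("wrist",uv,(p,R)),.146) for uv in [(247,229),(395,207)]]
d=(a-b) if a[1]>b[1] else b-a
th=np.arctan2(d[1],d[0])-np.pi/2; print(a,b,"hinge dir",th)
print(ctrl.move_straight([.544,.178,.25],v=.15,attitude=[np.pi,0,2.93]))
print(ctrl.move_straight([.544,.178,.183],v=.1,stop_force=12))
print(sensors.get_clock(),sensors.get_tcp_pos(),sensors.get_contact_force())
hand.clamp(30)
print(sensors.get_clock(),sensors.get_finger_gap()*87,sensors.get_contact_force(),sensors.get_ft_torque(),sensors.get_tcp_pos())
im=eyes.capture("side");cv2.imwrite("pics/s2.png",im[:,:,::-1])
```

```text
[0.5351 0.1119 0.146 ] [0.5474 0.2451 0.146 ] hinge dir -0.09240475105991752
False
False
6.7583 [0.5444 0.1782 0.1838] [0.0626 0.3122 0.0733]
7.875 18.068406676714154 [ 0.7515  0.5279 -1.0775] [ 0.1449 -0.2253  0.0551] [0.544  0.1781 0.183 ]
```

View pics/s2.png

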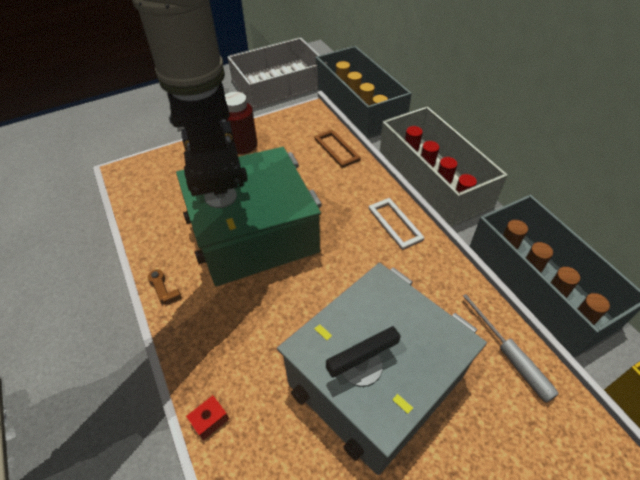

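Run:
```python
from h import *
y0,y1=2.93,1.478
for y in [2.75,2.5,2.25,2.0,1.8,1.65,1.55,1.478]:
    f=(y0-y)/(y0-y1)
    q=ctrl.ik([.544,.178,.183-.0055*f],[np.pi,0,y])
    ctrl.movej(q)
    F=np.array(sensors.get_contact_force());T=np.array(sensors.get_ft_torque())
    print(y,round(sensors.get_clock(),2),F,T,sensors.get_orientation()[2],sensors.get_tcp_pos())
    if np.linalg.norm(F)>40 or abs(T[2])>1.5 : print("stop");break
print(sensors.get_finger_gap()*87)
```

```text
2.75 8.22 [-2.6878  0.0784  0.6854] [-0.228   0.2256 -0.193 ] 2.7539610840295086 [0.5437 0.1779 0.1822]
2.5 8.56 [-4.0687 -0.5145  3.4262] [-0.5603  0.9576 -0.169 ] 2.5073710454260105 [0.5433 0.1778 0.1812]
2.25 8.9 [-7.1445 -0.9231  3.5738] [-0.6458  1.5542 -0.1356] 2.2576361143023997 [0.5429 0.1776 0.1802]
2.0 9.24 [-11.2799  -2.5536   4.9316] [-0.794   2.1204 -0.1566] 2.007657765833526 [0.5423 0.1775 0.1791]
1.8 9.55 [-12.9927  -2.8984   6.46  ] [-0.9084  2.6176 -0.1683] 1.807664175243675 [0.5419 0.1775 0.1783]
1.65 9.82 [-14.0994  -3.553    5.7967] [-0.9575  2.8352 -0.1187] 1.6576216239003565 [0.5416 0.1775 0.1776]
1.55 10.07 [-14.9593  -3.8749   7.4561] [-1.0125  3.0778 -0.191 ] 1.5579611782481142 [0.5414 0.1775 0.1772]
1.478 10.32 [-16.8543  -2.9138   7.0461] [-1.0372  3.2185 -0.2118] 1.4862573483601702 [0.5412 0.1776 0.1769]
17.803775373128307
```

Run:
```python
from h import *
for y in [1.478,1.45,1.42,1.39,1.36]:
    q=ctrl.ik([.5415,.1777,.1772],[np.pi,0,y])
    ctrl.movej(q); ctrl.sleep(.1)
    F=np.array(sensors.get_contact_force());T=np.array(sensors.get_ft_torque())
    print(y,round(sensors.get_clock(),2),F,T,sensors.get_orientation()[2],sensors.get_tcp_pos())
    if np.linalg.norm(F)>40 or abs(T[2])>.45 : print("stop");break
print(sensors.get_finger_gap()*87)
for n in ["top","side","wrist"]:
    im=eyes.capture(n);cv2.imwrite(f"pics/{n}3.png",im[:,:,::-1])
```

```text
1.478 10.67 [-5.5065 -1.3282  0.6517] [-0.5957  0.99    0.0676] 1.4809564569209799 [0.5411 0.1775 0.177 ]
1.45 11.02 [-5.1556 -2.2234  0.3151] [-0.5922  0.9899  0.699 ] 1.4536847977789404 [0.5411 0.1775 0.177 ]
stop
17.83241287043158
```

View pics/wrist3.png

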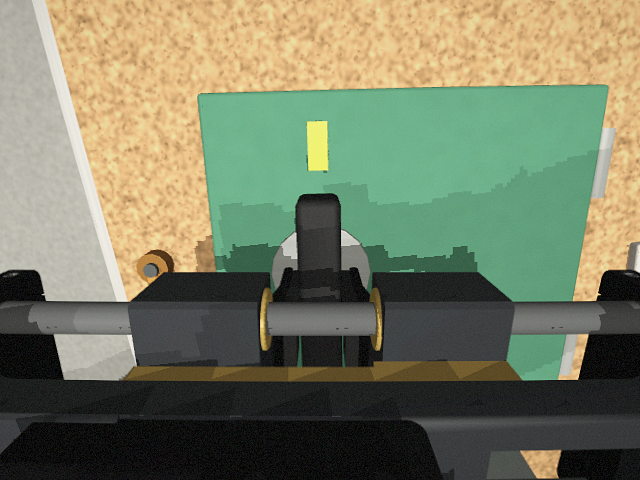

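Run:
```python
from h import *
from scipy.spatial.transform import Rotation as Ro
hand.open_jaws()
print(sensors.get_clock(),sensors.get_contact_force())
p=np.array(sensors.get_tcp_pos())
ctrl.move_straight([p[0],p[1],.31],v=.15)
p=np.array(sensors.get_tcp_pos());R=Ro.from_euler("xyz",sensors.get_orientation()).as_matrix()
im=eyes.capture("wrist");cv2.imwrite("pics/wrist4.png",im[:,:,::-1])
r=bar("wrist",.189,(p,R)); print(r and r[:5])
im=eyes.capture("side");cv2.imwrite("pics/side4.png",im[:,:,::-1])
print(sensors.get_clock(),p,sensors.get_contact_force())
```

```text
12.4667 [0.2454 0.1155 0.4135]
wrist 0.66 [319.6, 228.4] 2827
(array([0.5407, 0.1817]), array([0.5403, 0.1799]), array([95.9195, 19.3289]), np.float64(1.4753111549100864), array([0.0195, 0.096 ]))
13.65 [0.5412 0.1775 0.3089] [ 0.5728  0.4626 -0.269 ]
```

View pics/wrist4.png

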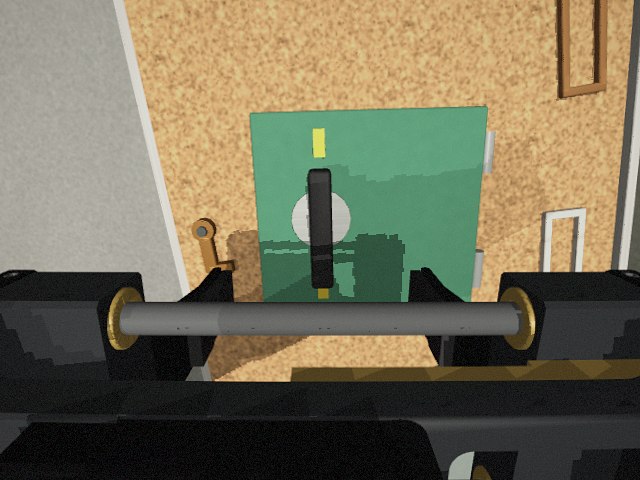

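View pics/side4.png

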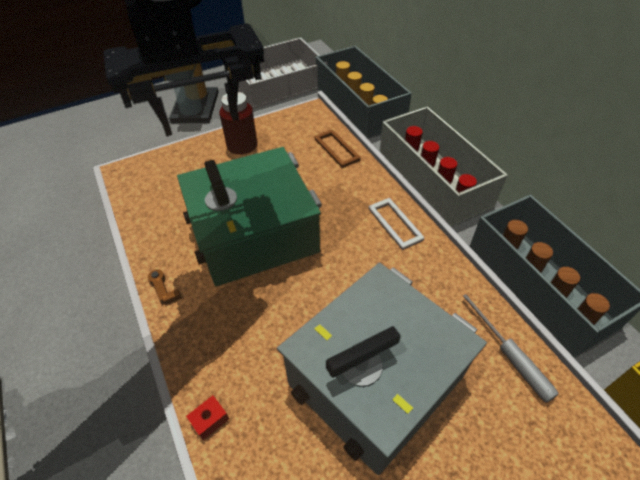

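The bar (319,170 to 321,287) lies in line with the yellow marks (319,143 and 323,294). The green door is down flush, and the grey handle hasn't moved (bar still 330,365 to 398,335).

```bash
python3 -c "
from cell import finish_job
print(finish_job())"
```

```text
the job is handed in; nothing more can be done
None
```

I turned the green T-handle clockwise to its hard stop, let go, backed off upward and handed the job in at about 13.7 s.

- **Turn:** I gripped the bar across its width with 30 N and turned it about 1.45 rad in small steps, lowering the tool as the door came down. At the stop the moment rose from about 0.07 to 0.70 N m. The force while turning stayed under 20 N.
- **Alignment:** after release the wrist picture shows the bar in line with both yellow marks. The measured bar direction is 1.475 rad, against 1.478 rad expected at the stop.
- **Door:** it looks flush in the side picture, and the tool followed about 6 mm of sinking. I did not measure the gasket gap directly.
- **Grey enclosure:** never touched, and its handle looks the same as at the start.
- **Disagreements:**
  - The bar's starting angle differed by a few hundredths of a radian between cameras.
  - The bar's axis shifted about 3 mm towards the robot as the door closed, so I moved the tool target to match near the end.
  - The moment about the vertical read about -0.2 N m while turning, opposite in sign to the resistance I expected. I judged the stop by the jump rather than the absolute value.

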